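# Lift the keyed canister out of its row

## Robot

A 6-joint arm with a two-finger parallel gripper is mounted at the origin on the work surface. World frame = base frame: x ahead of the robot, y to its left, z up, the work surface at z = 0. Lengths are in m, angles in rad, forces in N, time in s.
With the tool pointing down it reaches from about 0.35 to 0.775 m from the base axis. Payload 7.3 kg.
Tool frame: the origin (TCP) lies on the centre line of the jaws, within the pads' length; the fingertips stand 11 mm ahead of it and the grasp point (between the pads) lies 8 mm behind it; y points along the fingers, z is the direction in which the jaws open and shut, and the axes are right-handed (so a half turn about y gives the same grasp; the last joint's range is limited). The gripper opens to 92 mm and grips with 3 to 60 N. Pads are 19 mm wide; open, the fingers measure 130 mm over their backs; the gripper's body (75 mm by 190 mm) begins 47 mm behind the grasp point.
Start: joints at [1.131, 0.342, 1.524, -0, 1.275, -0.146], TCP at [0.152, 0.503, 0.238] pointing down, gripper open.
Joint ranges: [-2.53, 2.53], [-0.77, 2.02], [0.04, 2.7], [-1, 4.14], [0.28, 2.66], [-3.11, 3.11]. Speed limits (rad/s): [2.57, 2.57, 3.14, 3.14, 3.14, 3.14].

## Interface

Orientations are given as [roll, pitch, yaw] about the fixed x, y, z axes, in that order (R = Rz(yaw) Ry(pitch) Rx(roll)).
In Python, from cell import robot, cams gives the robot as it stands.
- The arm moves only by the tool apply_moves, never from a script. Its argument "plan" is a list of rows, each a list of 7 numbers: the shift along the tool's x, y, z in m, then the turn, a rotation vector about the tool's x, y, z in degrees, then the gripper command: -1 is fully open, 1 is shut, values between are in proportion. A call has exactly 5 rows; each row is the pose to reach, as a shift and turn from the pose commanded when the call began, along the tool's axes at that moment; what a row does not reach only later rows make up. A row lasts 1/8 s, in which the tool goes at most 62.5 mm and 10.7 degrees, less where a joint would pass 70% of its speed; a pose out of reach is approached as far as the arm can. A call with a gripper value outside its range is refused whole. The fingers move at their own pace and stop on an object; "squeeze" is the grip in N (left out, the last holds). Time passes only in rows, so rows that repeat a pose let the fingers close, or fill a call up. It gives the time, the measured TCP pose, the force and the opening at its end, in the units of the state.
- robot.observe(): the state, without advancing time (a new reading comes with each control period).
- cams.read_camera(name): name is "side" or "top"; returns the picture (400x640x3 uint8, blue, green, red); there is no depth.
- cams.calibration(name): a dict with "fx", "fy", "cx", "cy" (pixels), "extrinsics" (4x4, takes a point from world to camera coordinates). Camera axes: x right, y up, looking along -z (the intrinsics and any distortion apply to the point x, -y, -z); pixel columns grow to the right and rows downward; lengths in m; the calibration is good to about 2 mm. A picture is of the moment at which its call begins. calibration takes no time and is no camera call.
- robot.hand_in(): hands the job in, once; it reports no verdict.
The state is a dict: "time": time; "qpos": joint angles; "qvel": joint speeds; "joint_efforts": joint torques, N m; "tool_pos": TCP position; "tool_rot": TCP orientation; "contact_force": force on the tool from outside, world axes, zero at the start; "torque": the same for the moment, N m; "opening": finger opening in m.
Only numpy, scipy, OpenCV 4.12 (cv2) and the standard library are available. Lean on these libraries where they do the work, as an engineer would, in place of code of your own. Each camera call takes 0.05 s, during which the arm holds its last target. There are 200 camera calls.

## Task

Three white canisters stand keyed together in the wooden rack. Lift the one with the tall, narrow bar handle straight up until it is clear of its neighbours, then stand it upright on the floor of the aluminium loaf pan, set down gently and not dropped, and let go. Leave the other two canisters in their places and the pan where it is.

Things in the scene. Friction and masses are not known exactly. Their poses are not given: they have to be found in the camera images.
- bar_center (a point): Canister to move, 0.3 kg, in any place of the row: body 56 (x) x 54 x 75 mm high, bar handle 16 (x) x 32 x 40 mm on top. Point: on the handle's vertical axis, 59 mm above the underside, 59 below the handle's top. z up, y along the row, x across it (free sides: pinch there). A T key on its +y face and a slot in its -y face lock it, 2 mm play, until raised 76 mm. Plan with key 56 x 70, centred on the point.
- round_center (a point): Neighbour that stays: same body and keys, but a round knob 32 mm across and 40 mm tall on its lid (118 mm high overall). Point on the knob's axis, 59 mm above its underside; axes as for the bar-handled canister. The row's places are 56 mm apart; the rack's floor is 8 mm above the worktop.
- low_center (a point): Neighbour that stays: same body and keys, but only a low round button, 32 mm across and 12 mm tall, on its lid (90 mm high overall). Point on the button's axis, 45 mm above its underside; axes as for the bar-handled canister.
- pan: Loose, empty, open loaf pan of aluminium, 250 (x) x 120 (y) x 65 mm high, 0.45 kg, upright 3 mm walls, a 6 mm lip outside its rim. Origin at the centre of its underside on the worktop, z up; its inner floor is 3 mm above the origin.

How it is judged:
By the outcome, as a careful person would: the job done as asked, in the order asked, and still so for the second after the job is handed in, with the robot touching nothing.
It also fails if it takes over 42 s, if anything falls off the work surface, if the arm or the gripper's body presses on something with over 40 N, if the wrist force passes 120 N, or if a joint passes its speed limit or range.

## Working session

There is one attempt and no reset: what is moved stays moved. The work goes in short steps, Python scripts to look and compute and a tool call to move; the robot and the scene stay as the last step left them, time stands still between calls to the robot, and variables do not carry over. Pictures are saved under pics/ and viewed, about 8 in all and at most 12, crops included, and the job is handed in when it is done.

Besides the shell and the picture viewer there is one more tool, called in YAML: its name, and indented under it one key for each argument. apply_moves: Moves the arm, as the interface text tells. Its arguments: {"type":"object","properties":{"plan":{"type":"array","items":{"type":"array","items":{"type":"number"}}},"squeeze":{"type":"number"}},"required":["plan"]}

```bash
mkdir -p pics
python3 - <<'E'
from cell import robot,cams
import cv2
s=robot.observe();print({k:s[k] for k in('time','tool_pos','tool_rot','opening','contact_force')})
for n in('side','top'):
    cv2.imwrite(f'pics/{n}0.png',cams.read_camera(n)); c=cams.calibration(n);print(n,c)
E
```

```text
{'time': 0.0, 'tool_pos': array([0.15184857, 0.50215628, 0.23704829]), 'tool_rot': array([-1.57231418e+00,  2.04534668e-04, -2.93788769e-01]), 'opening': 0.09180193936725954, 'contact_force': array([-0.02990566,  0.43133843, -0.37254446])}
side {'fx': 390.47299900087665, 'fy': 390.47299900087665, 'cx': 314.13332811614384, 'cy': 204.01598956791162, 'extrinsics': array([[ 0.99913386, -0.03920101,  0.01395728, -0.5548308 ],
       [ 0.00905901,  0.53228762,  0.8465151 , -0.05875541],
       [-0.04061353, -0.84565547,  0.53218171, -0.78225522],
       [ 0.        ,  0.        ,  0.        ,  1.        ]])}
top {'fx': 515.5360560344875, 'fy': 515.5360560344875, 'cx': 321.9765940434427, 'cy': 198.4375876460031, 'extrinsics': array([[ 0.0088005 , -0.99980002, -0.01795746, -0.01197683],
       [ 0.99795168,  0.00764345,  0.06351402, -0.55933102],
       [-0.06336406, -0.01847963,  0.99781937, -0.93181278],
       [ 0.        ,  0.        ,  0.        ,  1.        ]])}
```

View pics/top0.png

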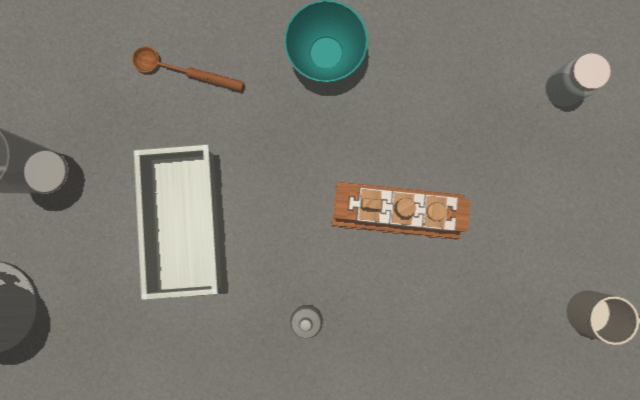

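View pics/side0.png

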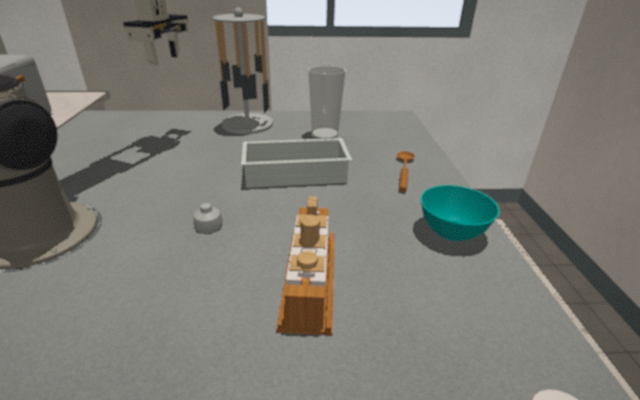

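Run:
```python
import cv2,numpy as np
t=cv2.imread('pics/top0.png');s=cv2.imread('pics/side0.png')
a=cv2.resize(t[175:245,325:475],None,fx=5,fy=5,interpolation=cv2.INTER_CUBIC)
b=cv2.resize(s[190:290,270:350],None,fx=2.5,fy=2.5,interpolation=cv2.INTER_CUBIC)
c=cv2.resize(t[140:305,125:225],None,fx=1.5,fy=1.5)
o=np.zeros((600,750,3),np.uint8);o[:350]=a;o[350:600,:200]=b;o[350:350+247,250:400]=c[:247]
cv2.imwrite('pics/crop.png',o)
```

```text
(no output)
```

View pics/crop.png

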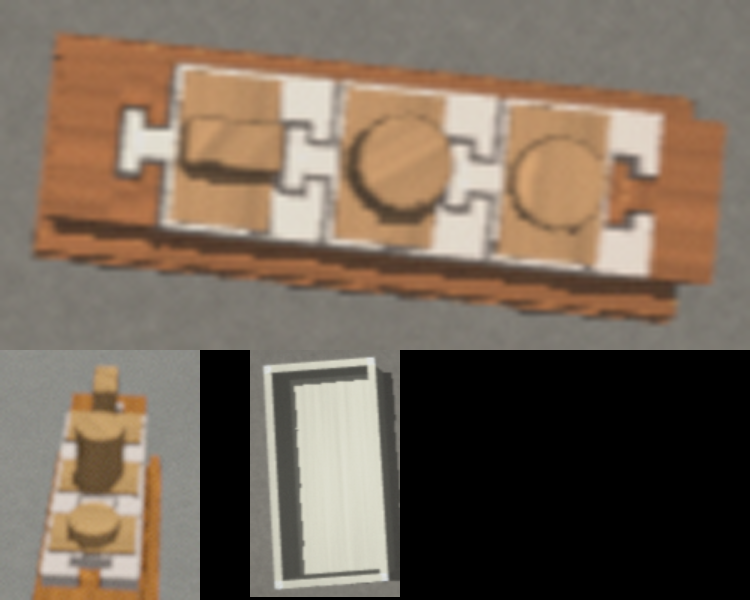

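```bash
cat > h.py <<'E'
import numpy as np
from cell import robot,cams
def ray(n,px,z):
    c=cams.calibration(n);E=c['extrinsics'];R,t=E[:3,:3],E[:3,3]
    o=-R.T@t;d=R.T@np.array([(px[0]-c['cx'])/c['fx'],-(px[1]-c['cy'])/c['fy'],-1])
    return o+d*(z-o[2])/d[2]
def proj(n,p):
    c=cams.calibration(n);E=c['extrinsics'];q=E[:3,:3]@p+E[:3,3]
    return np.array([c['cx']+c['fx']*q[0]/-q[2],c['cy']-c['fy']*q[1]/-q[2]])
def crop(x,y,s=5,o=(325,175)):  # centre-of-pixel convention of cv2.resize
    return ((x+.5)/s-.5+o[0],(y+.5)/s-.5+o[1])
E
python3 - <<'E'
from h import *
np.set_printoptions(precision=4,suppress=True)
c=[ray('top',crop(*p),.083) for p in((178,66),(663,113),(650,275),(163,228))]
L=np.array(c);print(L[:,:2]);
e=lambda i,j:np.linalg.norm(L[i]-L[j]);print('len',e(0,1),e(3,2),'wid',e(0,3),e(1,2))
v=L[0]-L[1]+L[3]-L[2];v/=np.linalg.norm(v);yaw=np.arctan2(-v[0],v[1]);print('yaw deg',np.degrees(yaw))
ctr=L.mean(0);body=ctr+56e-3*v;ax=body+8e-3*v;print('axis from lids',ax)
b=np.array([ray('top',crop(*p),.126) for p in((190,117),(284,121),(282,172),(186,165))]);print('bar top',b[:,:2],b.mean(0))
print('side bar top ctr', proj('side',np.r_[ax[:2],.126]), 'crop', (proj('side',np.r_[ax[:2],.126])-[270,190])*2.5+[0,350])
p=np.array([ray('top',q,.065) for q in((134.5,151),(208,146),(216.5,293),(142,299))]);print('pan',p[:,:2],p.mean(0))
e=lambda i,j:np.linalg.norm(p[i]-p[j]);print(e(0,1),e(3,2),e(0,3),e(1,2))
u=p[0]-p[3]+p[1]-p[2];print('pan yaw',np.degrees(np.arctan2(u[1],u[0])))
# the pan in side view
for q in p: print(proj('side',q))
E
```

```text
[[ 0.574  -0.074 ]
 [ 0.5591 -0.2394]
 [ 0.5039 -0.2346]
 [ 0.5185 -0.0691]]
len 0.16611166345169215 0.16614362978475486 wid 0.05577814803381021 0.05546013206977479
yaw deg -5.089320438255388
axis from lids [ 0.5446 -0.0905  0.083 ]
bar top [[ 0.5538 -0.0756]
 [ 0.5527 -0.1061]
 [ 0.5361 -0.1055]
 [ 0.5381 -0.0743]] [ 0.5451 -0.0904  0.126 ]
side bar top ctr [310.9262 201.2633] crop [102.3155 378.1583]
pan [[0.6381 0.3247]
 [0.6478 0.1941]
 [0.3905 0.1734]
 [0.3788 0.3032]] [0.5138 0.2489 0.065 ]
0.13091920760202252 0.13035356024767886 0.2601850818109439 0.258071093261805
pan yaw 4.666102374037083
[340.5346 138.8681]
[349.792 160.117]
[240.9742 164.4976]
[242.3709 142.3084]
```

```bash
cat >> h.py <<'E'
def rel(p0,yaw0,p1,yaw1):
    a=np.radians(yaw0);d=np.subtract(p1,p0);c,s=np.cos(a),np.sin(a)
    return np.round([c*d[0]+s*d[1],-d[2],-s*d[0]+c*d[1],yaw0-yaw1],4)
E
python3 - <<'E'
from h import *
P=[((.152,.503,.238),-16.8),((.24,.31,.238),-57),((.43,.08,.238),-90),((.545,-.0905,.2),-95.1),((.545,-.0905,.102),-95.1)]
for a,b in zip(P,P[1:]):print(rel(*a,*b))
print(proj('top',ray('top',(5,310),0)),ray('top',(5,310),0),ray('top',(45,172),0))
E
```

```text
[ 0.14   -0.     -0.1593 40.2   ]
[ 0.2964 -0.      0.0341 33.    ]
[0.1705 0.038  0.115  5.1   ]
[-0.     0.098  0.     0.   ]
[  5. 310.] [0.34683827 0.58426722 0.        ] [0.60684971 0.51991374 0.        ]
```

apply_moves:
  plan:
    - [0.028, 0, -0.032, 0, 8, 0, -1]
    - [0.056, 0, -0.064, 0, 16, 0, -1]
    - [0.084, 0, -0.096, 0, 24, 0, -1]
    - [0.112, 0, -0.128, 0, 32, 0, -1]
    - [0.14, 0, -0.159, 0, 40.2, 0, -1]
  squeeze: 20

```text
time: 0.72
tool_pos: [0.2402, 0.3084, 0.2375]
tool_rot: [-1.571, -0.0, -1.0]
contact_force: [0.6, 0.8, -0.7]
opening: 0.092
```

apply_moves:
  plan:
    - [0.06, 0, 0.007, 0, 7, 0, -1]
    - [0.12, 0, 0.014, 0, 14, 0, -1]
    - [0.18, 0, 0.02, 0, 21, 0, -1]
    - [0.24, 0, 0.027, 0, 28, 0, -1]
    - [0.296, 0, 0.034, 0, 33, 0, -1]

```text
time: 1.35
tool_pos: [0.4305, 0.078, 0.2376]
tool_rot: [-1.571, 0.0, -1.575]
contact_force: [0.5, 0.7, -0.6]
opening: 0.0922
```

apply_moves:
  plan:
    - [0.042, 0.01, 0.029, 0, 1.5, 0, -1]
    - [0.085, 0.02, 0.058, 0, 3, 0, -1]
    - [0.128, 0.03, 0.087, 0, 4.2, 0, -1]
    - [0.17, 0.038, 0.115, 0, 5.1, 0, -1]
    - [0.17, 0.038, 0.115, 0, 5.1, 0, -1]

```text
time: 1.98
tool_pos: [0.5451, -0.0928, 0.1979]
tool_rot: [-1.573, 0.0, -1.664]
contact_force: [-0.6, -0.3, -0.2]
opening: 0.0917
```

Run:
```python
from h import *
import cv2
s=robot.observe();print(s['tool_pos'],np.degrees(s['tool_rot']))
a=cams.read_camera('side');b=cams.read_camera('top')
o=np.zeros((560,800,3),np.uint8)
o[:,:400]=cv2.resize(a[100:310,240:390],(400,560));o[:380,400:800]=cv2.resize(b[120:310,300:500],(400,380))
cv2.imwrite('pics/over.png',o)
```

```text
[ 0.54508872 -0.09281934  0.19794378] [-9.01142032e+01  2.47585387e-03 -9.53420906e+01]
```

View pics/over.png

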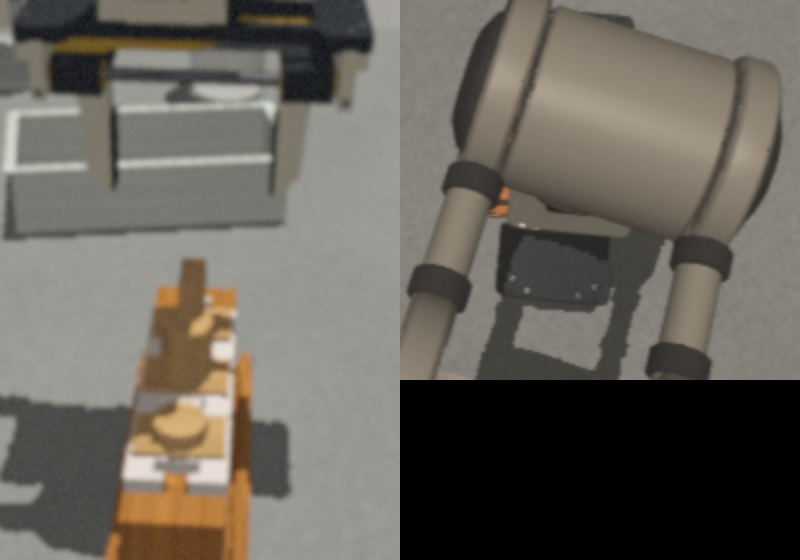

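apply_moves:
  plan:
    - [-0.002, 0.03, 0, 0, 0, 0, -1]
    - [-0.002, 0.06, 0, 0, 0, 0, -1]
    - [-0.002, 0.08, 0, 0, 0, 0, -1]
    - [-0.002, 0.094, 0, 0, 0, 0, -1]
    - [-0.002, 0.094, 0, 0, 0, 0, -1]

```text
time: 2.7
tool_pos: [0.544, -0.0873, 0.1053]
tool_rot: [-1.572, 0.0, -1.659]
contact_force: [1.0, -0.0, 1.2]
opening: 0.0916
```

Run:
```python
from h import *
import cv2
a=cams.read_camera('side')
cv2.imwrite('pics/down.png',cv2.resize(a[150:290,240:390],(600,560)))
s=robot.observe();print(s['tool_pos'],s['contact_force'])
```

```text
[ 0.54464424 -0.08759401  0.10610158] [ 0.43682279 -0.74140559  0.06602328]
```

View pics/down.png

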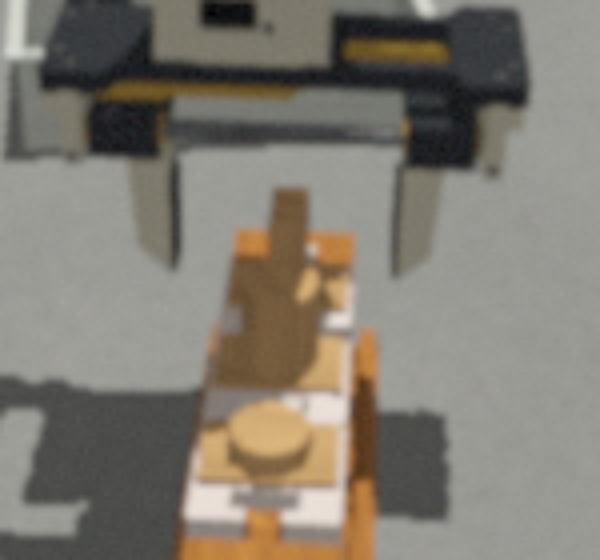

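apply_moves:
  plan:
    - [0.002, 0.003, 0, 0, 0, 0, -1]
    - [0.002, 0.003, 0, 0, 0, 0, 0]
    - [0.002, 0.003, 0, 0, 0, 0, 0.4]
    - [0.002, 0.003, 0, 0, 0, 0, 0.6]
    - [0.002, 0.003, 0, 0, 0, 0, 1]
  squeeze: 30

```text
time: 3.38
tool_pos: [0.5445, -0.0901, 0.1028]
tool_rot: [-1.571, 0.0, -1.66]
contact_force: [0.3, 0.2, -0.2]
opening: 0.0562
```

apply_moves:
  plan:
    - [0, 0, 0, 0, 0, 0, 1]
    - [0, 0, 0, 0, 0, 0, 1]
    - [0, 0, 0, 0, 0, 0, 1]
    - [0, 0, 0, 0, 0, 0, 1]
    - [0, 0, 0, 0, 0, 0, 1]

```text
time: 4.0
tool_pos: [0.5445, -0.0901, 0.1026]
tool_rot: [-1.571, 0.0, -1.66]
contact_force: [0.8, -0.5, -1.2]
opening: 0.0158
```

apply_moves:
  plan:
    - [0, -0.003, 0, 0, 0, 0, 1]
    - [0, -0.006, 0, 0, 0, 0, 1]
    - [0, -0.01, 0, 0, 0, 0, 1]
    - [0, -0.015, 0, 0, 0, 0, 1]
    - [0, -0.02, 0, 0, 0, 0, 1]

```text
time: 4.62
tool_pos: [0.5445, -0.0901, 0.1232]
tool_rot: [-1.571, 0.0, -1.66]
contact_force: [-0.2, 0.3, -2.5]
opening: 0.0162
```

apply_moves:
  plan:
    - [0, -0.012, 0, 0, 0, 0, 1]
    - [0, -0.024, 0, 0, 0, 0, 1]
    - [0, -0.036, 0, 0, 0, 0, 1]
    - [0, -0.048, 0, 0, 0, 0, 1]
    - [0, -0.06, 0, 0, 0, 0, 1]

```text
time: 5.25
tool_pos: [0.5445, -0.0901, 0.1836]
tool_rot: [-1.57, 0.0, -1.66]
contact_force: [-0.1, 0.3, -2.1]
opening: 0.0156
```

apply_moves:
  plan:
    - [0, -0.012, 0, 0, 0, 0, 1]
    - [0, -0.024, 0, 0, 0, 0, 1]
    - [0, -0.036, 0, 0, 0, 0, 1]
    - [0, -0.048, 0, 0, 0, 0, 1]
    - [0, -0.048, 0, 0, 0, 0, 1]

```text
time: 5.88
tool_pos: [0.545, -0.0903, 0.2319]
tool_rot: [-1.569, -0.0, -1.66]
contact_force: [-0.0, 0.6, -2.9]
opening: 0.0159
```

Run:
```python
from h import *
import cv2
a=cams.read_camera('side')
cv2.imwrite('pics/up.png',cv2.resize(a[100:290,220:400],(570,600)))
s=robot.observe();print(s['tool_pos'],np.degrees(s['tool_rot']),s['contact_force'])
p,y=s['tool_pos'],-95.1
Q=[((.53,.08,p[2]),-90),((.514,.249,p[2]),-85.3)]
for q in Q: print(rel(p,y,*q)); p,y=q
```

```text
[ 0.54459691 -0.09015045  0.23104382] [-8.99559553e+01 -2.57431831e-03 -9.51344110e+01] [ 0.21663974 -0.21146795 -2.55690398]
[-0.1682 -0.     -0.0297 -5.1   ]
[-0.169 -0.    -0.016 -4.7  ]
```

View pics/up.png

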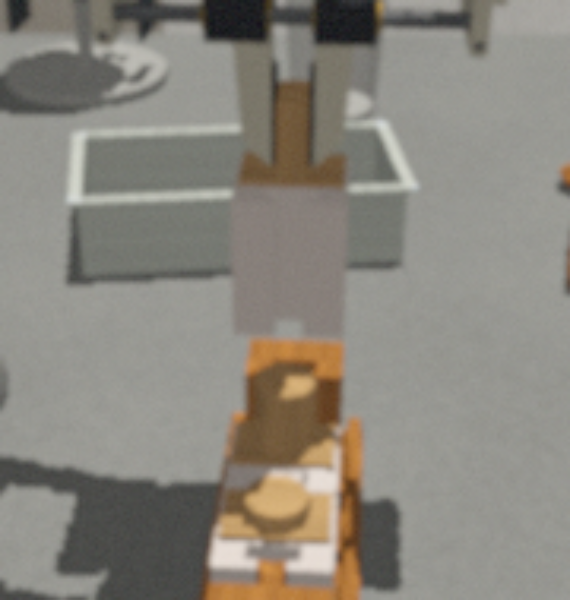

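The canister hangs upright above its place: body px 235–345, underside row ~335, clear of the round and low neighbours, which have not moved. Next I carry it over the pan.

apply_moves:
  plan:
    - [-0.02, 0, -0.004, 0, -0.5, 0, 1]
    - [-0.055, 0, -0.01, 0, -1.5, 0, 1]
    - [-0.092, 0, -0.017, 0, -2.8, 0, 1]
    - [-0.13, 0, -0.023, 0, -4, 0, 1]
    - [-0.168, 0, -0.03, 0, -5.1, 0, 1]

```text
time: 6.55
tool_pos: [0.5287, 0.0822, 0.2302]
tool_rot: [-1.572, 0.001, -1.57]
contact_force: [0.7, -0.2, -2.8]
opening: 0.016
```

apply_moves:
  plan:
    - [-0.038, 0, -0.004, 0, -1.2, 0, 1]
    - [-0.076, 0, -0.008, 0, -2.4, 0, 1]
    - [-0.114, 0, -0.011, 0, -3.5, 0, 1]
    - [-0.15, 0, -0.014, 0, -4.3, 0, 1]
    - [-0.169, 0, -0.016, 0, -4.7, 0, 1]

```text
time: 7.18
tool_pos: [0.5124, 0.2513, 0.2301]
tool_rot: [-1.572, 0.0, -1.487]
contact_force: [-1.0, -0.5, -3.3]
opening: 0.0159
```

apply_moves:
  plan:
    - [0, 0, 0, 0, 0, 0, 1]
    - [0, 0.01, 0, 0, 0, 0, 1]
    - [0, 0.03, 0, 0, 0, 0, 1]
    - [0, 0.045, 0, 0, 0, 0, 1]
    - [0, 0.045, 0, 0, 0, 0, 1]

```text
time: 7.8
tool_pos: [0.5131, 0.2479, 0.1842]
tool_rot: [-1.574, -0.001, -1.49]
contact_force: [-0.3, 0.3, -2.0]
opening: 0.0155
```

Run:
```python
from h import *
import cv2
a=cams.read_camera('side');b=cams.read_camera('top')
o=np.zeros((600,800,3),np.uint8)
o[:360,:480]=cv2.resize(a[70:190,220:380],(480,360));o[:480,480:800]=cv2.resize(b[110:320,100:240],(320,480))
cv2.imwrite('pics/pan.png',o)
s=robot.observe();print(s['tool_pos'],np.degrees(s['tool_rot']),s['contact_force'],s['opening'])
```

```text
[0.51407673 0.24857038 0.18597376] [-8.99763359e+01  5.15912220e-03 -8.53703354e+01] [ 0.9140522   0.26691763 -3.5168107 ] 0.01601377725064698
```

View pics/pan.png

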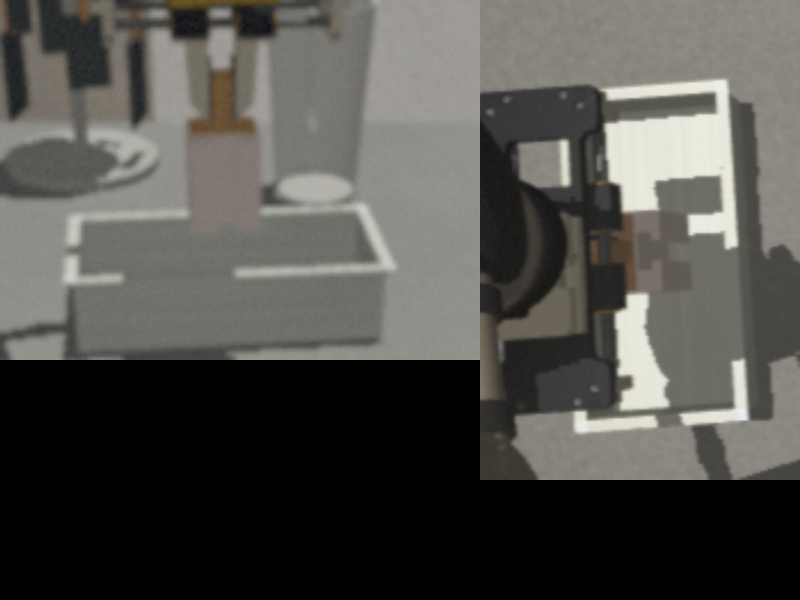

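apply_moves:
  plan:
    - [0, 0.012, 0, 0, 0, 0, 1]
    - [0, 0.03, 0, 0, 0, 0, 1]
    - [0, 0.048, 0, 0, 0, 0, 1]
    - [0, 0.064, 0, 0, 0, 0, 1]
    - [0, 0.074, 0, 0, 0, 0, 1]

```text
time: 8.52
tool_pos: [0.5135, 0.2489, 0.1107]
tool_rot: [-1.572, -0.0, -1.489]
contact_force: [0.8, 0.3, -2.9]
opening: 0.0157
```

apply_moves:
  plan:
    - [0, 0.001, 0, 0, 0, 0, 1]
    - [0, 0.003, 0, 0, 0, 0, 1]
    - [0, 0.005, 0, 0, 0, 0, 1]
    - [0, 0.007, 0, 0, 0, 0, 1]
    - [0, 0.008, 0, 0, 0, 0, 1]

```text
time: 9.15
tool_pos: [0.5137, 0.2489, 0.1038]
tool_rot: [-1.571, 0.0, -1.489]
contact_force: [0.0, 0.7, -2.3]
opening: 0.016
```

apply_moves:
  plan:
    - [0, 0.001, 0, 0, 0, 0, 1]
    - [0, 0.002, 0, 0, 0, 0, 1]
    - [0, 0.003, 0, 0, 0, 0, 1]
    - [0, 0.004, 0, 0, 0, 0, 1]
    - [0, 0.004, 0, 0, 0, 0, 1]

```text
time: 9.78
tool_pos: [0.5137, 0.2489, 0.0996]
tool_rot: [-1.571, 0.0, -1.489]
contact_force: [0.6, -0.1, -3.1]
opening: 0.0158
```

apply_moves:
  plan:
    - [0, 0.0005, 0, 0, 0, 0, 1]
    - [0, 0.001, 0, 0, 0, 0, 1]
    - [0, 0.0015, 0, 0, 0, 0, 1]
    - [0, 0.0015, 0, 0, 0, 0, 1]
    - [0, 0.0015, 0, 0, 0, 0, 1]

```text
time: 10.4
tool_pos: [0.5137, 0.2489, 0.0982]
tool_rot: [-1.571, 0.0, -1.489]
contact_force: [-0.7, 0.4, -2.5]
opening: 0.0161
```

apply_moves:
  plan:
    - [0, 0.0003, 0, 0, 0, 0, 1]
    - [0, 0.0006, 0, 0, 0, 0, 1]
    - [0, 0.0008, 0, 0, 0, 0, 1]
    - [0, 0.001, 0, 0, 0, 0, 1]
    - [0, 0.001, 0, 0, 0, 0, 1]

```text
time: 11.02
tool_pos: [0.5138, 0.2489, 0.0976]
tool_rot: [-1.57, 0.0, -1.489]
contact_force: [-0.1, -0.4, 0.8]
opening: 0.0157
```

Contact: the vertical force went from −2.5 N to +0.8 N at the expected height. I'll ease the grip and open.

apply_moves:
  plan:
    - [0, 0, 0, 0, 0, 0, 1]
    - [0, 0, 0, 0, 0, 0, 0.6]
    - [0, 0, 0, 0, 0, 0, 0.5]
    - [0, 0, 0, 0, 0, 0, 0.3]
    - [0, 0, 0, 0, 0, 0, 0.1]
  squeeze: 5

```text
time: 11.65
tool_pos: [0.5138, 0.2489, 0.0972]
tool_rot: [-1.571, 0.0, -1.489]
contact_force: [-0.4, -0.2, -0.1]
opening: 0.0378
```

apply_moves:
  plan:
    - [0, 0, 0, 0, 0, 0, -0.1]
    - [0, 0, 0, 0, 0, 0, -0.1]
    - [0, 0, 0, 0, 0, 0, -0.1]
    - [0, -0.003, 0, 0, 0, 0, -0.1]
    - [0, -0.01, 0, 0, 0, 0, -0.1]

```text
time: 12.28
tool_pos: [0.5136, 0.2489, 0.1074]
tool_rot: [-1.571, -0.0, -1.489]
contact_force: [-0.2, -0.0, -0.0]
opening: 0.0506
```

Now up, then back toward the base so the top camera can see the pan.

apply_moves:
  plan:
    - [0, -0.02, 0, 0, 0, 0, -0.1]
    - [0, -0.05, 0, 0, 0, 0, -0.1]
    - [0, -0.085, 0, 0, 0, 0, -0.1]
    - [0, -0.12, 0, 0, 0, 0, -0.1]
    - [0, -0.14, 0, 0, 0, 0, -0.1]

```text
time: 12.9
tool_pos: [0.5142, 0.2491, 0.25]
tool_rot: [-1.567, 0.001, -1.489]
contact_force: [0.1, 0.6, -0.3]
opening: 0.0502
```

apply_moves:
  plan:
    - [0.03, 0, -0.02, 0, 0, 0, -0.1]
    - [0.08, 0, -0.045, 0, 0, 0, -0.1]
    - [0.13, 0, -0.07, 0, 0, 0, -0.1]
    - [0.18, 0, -0.09, 0, 0, 0, -0.1]
    - [0.2, 0, -0.1, 0, 0, 0, -0.1]

```text
time: 13.52
tool_pos: [0.4295, 0.0394, 0.248]
tool_rot: [-1.57, -0.001, -1.491]
contact_force: [1.0, 0.8, -0.8]
opening: 0.0509
```

Run:
```python
from h import *
import cv2
a=cams.read_camera('side');b=cams.read_camera('top')
o=np.zeros((600,800,3),np.uint8)
o[:600,:400]=cv2.resize(a[80:320,220:380],(400,600));o[:240,400:800]=cv2.resize(b[120:320,120:480],(400,222)) if 0 else cv2.resize(b[110:326,120:480],(400,240))
o[240:600,400:640]=cv2.resize(b[140:305,125:235],(240,360))
cv2.imwrite('pics/end.png',o)
s=robot.observe();print(s['tool_pos'],s['contact_force'],s['time'])
for z in(.003,.121):print(proj('top',np.array([.5137,.2489,z])),proj('side',np.array([.5137,.2489,z])))
```

```text
[0.42973933 0.03978807 0.24796559] [-0.43204301  1.093803    0.32905725] 13.625
[185.15762985 222.23532994] [294.34317245 172.79215628]
[164.87785036 220.98359545] [293.71140563 129.63549614]
```

View pics/end.png

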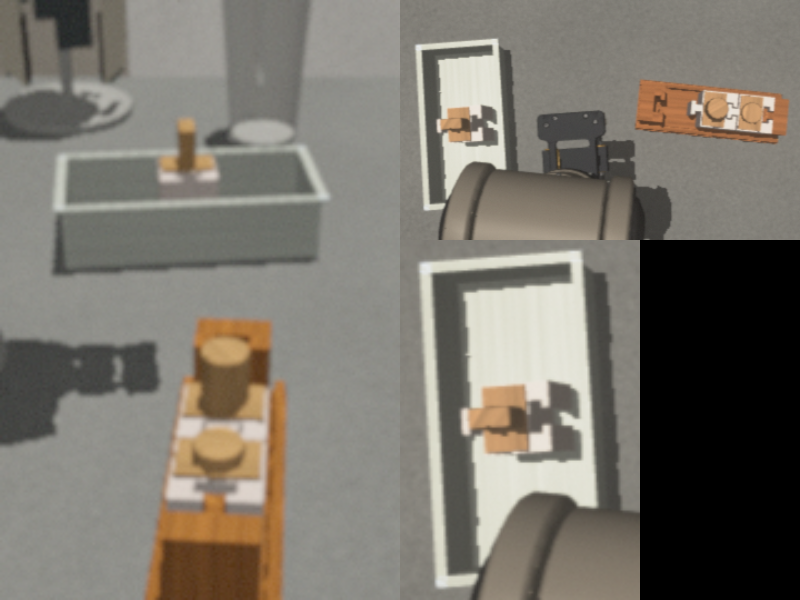

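The canister stands upright in the middle of the pan. The pan is where it was, and both neighbours are still in the rack.

```bash
python3 -c "
from cell import robot
print(robot.hand_in())"
```

```text
the job is handed in; nothing more can be done
None
```

The bar-handled canister is standing upright on the floor of the loaf pan, released, and I handed the job in at about 13.6 s of the 42 s allowed.

- **Lift:** I pinched the handle across its 16 mm sides at 30 N and raised it about 128 mm straight up. The wrist felt only the canister's weight, about 2.5–3 N, so the keys did not catch.
- **Set-down:** I turned it about 10° to line up with the pan and lowered it in small steps. The vertical force went from −2.5 N to +0.8 N at a tool height of 97.6 mm, exactly where the pan floor was expected. I then opened the fingers and backed the arm away.
- **Last checks:** The final pictures show the canister upright near the middle of the pan. The pan looks unmoved, and the round and low canisters are still in the rack. The gripper touches nothing, with contact force readings at noise level (about 1 N).
- **Disagreements:** The measured tool position differed from the commanded one by 2–3 mm before the grasp, and I corrected for it. No check failed.

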